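Find the radius leaf that fits a porcelain paste box

TASK

Find which of the three radius leaves fits the outside of the porcelain box on the round plywood bat: hold a leaf by its grip, level and a few millimetres clear of the bat, and press its hollow end gently against the wall; a leaf that rocks on its middle or bridges on its horns is the wrong one and goes back on the leaf board. When one sits home along its whole curve, middle and both horns at once, keep it lightly pressed there (some 4 to 9 N of push in all) for half a second or so, then lower it on to the bat still hugging the box, let go, and leave the other two leaves lying on the leaf board. The glaze chips, so never push hard against the box, and leave the jar, the bowl and the ink slab alone.

Things in the scene. Friction and masses are not known exactly. Their poses are not given: they have to be found in the camera images.
- bat: round plywood disc, 250 mm diameter, 16 mm thick, fixed to the bench; origin at the centre of its underside, z up. (Out of use: two more such boxes, up to 52 mm high, on a dark board near x = 0.80, y = -0.30 m.)
- bat_top (a point): centre of the bat's top. Here, its axis up to about 3 mm off this point, stands the porcelain paste-box body to gauge: an upright straight cylinder 36 mm high, white with blue lines, its top filled with red paste, stuck down firmly with clay wads low on its far, left and right sides. Outside radius 24, 30 or 36 mm: varies from run to run, not known beforehand
- leaf_board: flat wooden board on which the three radius leaves lie side by side, 130 mm (x) by 300 mm (y), 12 mm thick, fixed; origin at the centre of its underside
- leaf_24_grip (a point): centre of the red upright grip of the 24 mm radius leaf (loose, 75 g): 34 mm (leaf x) by 14 mm (leaf y, pinch here) by 40 mm high. Below it a level steel plate 6 mm thick, underside 26 mm under this point. Leaf x points to the hollow end, whose arc middle is 18 mm and arc centre 42 mm from this point; the other end, rounded outwards with the same radius, is 30 mm the other way. Leaf z is up
- leaf_24_left: the third of the hollow edge on the leaf's +y side (with its horn) of the 24 mm leaf, part of the plate; its origin is the centre of the hollow arc, in the plane of the plate's underside; axes as the leaf's. The arc has radius 24 mm and spans 55 degrees to either side
- leaf_24_crown: the middle third of the hollow edge of the 24 mm leaf, part of the plate; its origin is the centre of the hollow arc, in the plane of the plate's underside; axes as the leaf's. The arc has radius 24 mm and spans 55 degrees to either side
- leaf_24_right: the third of the hollow edge on the leaf's -y side (with its horn) of the 24 mm leaf, part of the plate; its origin is the centre of the hollow arc, in the plane of the plate's underside; axes as the leaf's. The arc has radius 24 mm and spans 55 degrees to either side
- leaf_30_grip (a point): centre of the yellow upright grip of the 30 mm radius leaf (loose, 75 g): 34 mm (leaf x) by 14 mm (leaf y, pinch here) by 40 mm high. Below it a level steel plate 6 mm thick, underside 26 mm under this point. Leaf x points to the hollow end, whose arc middle is 18 mm and arc centre 48 mm from this point; the other end, rounded outwards with the same radius, is 30 mm the other way. Leaf z is up
- leaf_30_left: the third of the hollow edge on the leaf's +y side (with its horn) of the 30 mm leaf, part of the plate; its origin is the centre of the hollow arc, in the plane of the plate's underside; axes as the leaf's. The arc has radius 30 mm and spans 55 degrees to either side
- leaf_30_crown: the middle third of the hollow edge of the 30 mm leaf, part of the plate; its origin is the centre of the hollow arc, in the plane of the plate's underside; axes as the leaf's. The arc has radius 30 mm and spans 55 degrees to either side
- leaf_30_right: the third of the hollow edge on the leaf's -y side (with its horn) of the 30 mm leaf, part of the plate; its origin is the centre of the hollow arc, in the plane of the plate's underside; axes as the leaf's. The arc has radius 30 mm and spans 55 degrees to either side
- leaf_36_grip (a point): centre of the blue upright grip of the 36 mm radius leaf (loose, 75 g): 34 mm (leaf x) by 14 mm (leaf y, pinch here) by 40 mm high. Below it a level steel plate 6 mm thick, underside 26 mm under this point. Leaf x points to the hollow end, whose arc middle is 18 mm and arc centre 54 mm from this point; the other end, rounded outwards with the same radius, is 30 mm the other way. Leaf z is up
- leaf_36_left: the third of the hollow edge on the leaf's +y side (with its horn) of the 36 mm leaf, part of the plate; its origin is the centre of the hollow arc, in the plane of the plate's underside; axes as the leaf's. The arc has radius 36 mm and spans 55 degrees to either side
- leaf_36_crown: the middle third of the hollow edge of the 36 mm leaf, part of the plate; its origin is the centre of the hollow arc, in the plane of the plate's underside; axes as the leaf's. The arc has radius 36 mm and spans 55 degrees to either side
- leaf_36_right: the third of the hollow edge on the leaf's -y side (with its horn) of the 36 mm leaf, part of the plate; its origin is the centre of the hollow arc, in the plane of the plate's underside; axes as the leaf's. The arc has radius 36 mm and spans 55 degrees to either side
- colour_jar: bystander: closed colour jar, 48 mm diameter, 65 mm high; origin at the centre of its foot
- wash_bowl: bystander: small white bowl, 90 mm diameter, 40 mm high; origin at the centre of its foot
- ink_slab: bystander: dark ink slab, 90 x 55 x 18 mm; origin at the centre of its underside
Not all that is in view belongs to the job. What is shaped like the part that bears leaf_36_grip but green is not meant.

How it is judged:
By the outcome, as a careful person would: the job done as asked, in the order asked, and still so for the second after the job is handed in, with the robot touching nothing.
It also fails if it takes over 72 s, if anything falls off the work surface, if the arm or the gripper's body presses on something with over 40 N, if the wrist force passes 120 N, or if a joint passes its speed limit or range.

ROBOT

A 6-joint arm with a two-finger parallel gripper is mounted at the origin on the work surface. World frame = base frame: x ahead of the robot, y to its left, z up, the work surface at z = 0. Lengths are in m, angles in rad, forces in N, time in s.
With the tool pointing down it reaches from about 0.4 to 0.825 m from the base axis. Payload 7 kg.
Tool frame: the origin (TCP) lies at the very end of the fingers, on their centre line; the grasp point (between the pads) lies 19 mm behind it (robot.tcp_to_grasp is the distance from the TCP to the grasp point, in m); z points along the fingers, y is the line along which they close (so a half turn about z gives the same grasp; the last joint's range is limited). The gripper opens to 85 mm and grips with 20 to 120 N. Pads are 22 mm wide; open, the fingers measure 114 mm over their backs; the gripper's body (76 mm by 85 mm) begins 54 mm behind the grasp point. The pads swing forward as they close: fully open they stand 13 mm farther back than shut.
Start: joints at [-1.036, 0.359, 0.012, 0, -1.224, -0.288], TCP at [0.165, -0.655, 0.231] pointing down, gripper open.
Joint ranges: [-3.07, 3.07], [-1.43, 2.12], [-1.02, 1.25], [-3.03, 1.67], [-3.05, -0], [-3.03, 3.03]. Speed limits (rad/s): [2.39, 2.39, 3.01, 3.14, 3.14, 3.14].

INTERFACE

Orientations are given as a unit quaternion [w, x, y, z].
In Python, from station import robot, eyes gives the robot as it stands. The module is installed in compiled form; this text tells all that it offers.
- The arm moves only by the tool step_arm, never from a script. Its argument "targets" is a list of rows, each a list of 3 entries, a list of its own where there are three numbers: the shift along the world's x, y, z as a fraction of full scale, then the turn about the world's z as a fraction of full scale, then the closure, from -1 (fully open) to 1 (shut). In form: [[[x, y, z], roll, claw], ...]. A call has exactly 5 rows; each row shifts and turns the commanded pose from where the row before left it; what a row does not reach is not made up. Full scale, the value 1, is 0.5 m for a shift and pi/2 rad for a turn. A row lasts 1/10 s, in which the tool goes at most 50 mm and 8.59 degrees, less where a joint would pass 70% of its speed; a pose out of reach is approached as far as the arm can. A call with a number of a shift or a turn outside -1 to 1 is refused whole. A call with a gripper value outside its range is refused whole. The fingers move at their own pace and stop on an object; the grip force is fixed at half the most. Time passes only in rows, so rows that do not move let the fingers close, or fill a call up. It gives the time, the measured TCP pose, the force, the opening and the grip force at its end, in the units of the state.
- robot.get_state(): the state, without advancing time (a new reading comes with each control period).
- eyes.get_image(name): name is "side" or "top" or "wrist"; returns (picture, depth): 420x560x3 uint8, red, green, blue; 420x560 float32, m along the optical axis (not along the pixel's ray), 0 where there is no reading.
- eyes.camera_params(name): a dict with "K" (3x3 intrinsics, pixels), "eye" and "attitude" of the camera in the world; the wrist camera has in their place "T_tool_cam" (4x4, takes a point from camera to tool coordinates, whose origin is the TCP and whose axes are the flange's). Camera axes: x right, y down, z forward; pixel columns grow to the right and rows downward; lengths in m; the calibration is good to about 2 mm. A picture is of the moment at which its call begins: read the wrist's pose just before it. camera_params takes no time and is no camera call.
- robot.sign_off(): hands the job in; it is judged then, once.
Trained networks look in the newest picture that a camera, given by its name, has taken for a name from the list of things; names that differ only in an ending like _2 or _b are one class to them, and where a whole thing is asked for, a point or a joint stands for the part that bears it (a point fixed in the world has none). Each returns a list of dicts, best first, with "score" (0 to 1); they miss things now and then, are a little off and sometimes report something else, mostly with a low value. They report only what shows in the picture. A call takes as long as a camera call. They do not tell look-alikes from the thing itself.
- eyes.regions_of(camera, label): "pixels" (420x560 bool, what is visible of it) and "box" ([left, top, right, bottom] in pixels, round what is visible of it).
- eyes.mark_of(camera, label): "pixel" ([column, row] in pixels: a listed point, or the origin of a listed thing).
The state is a dict: "t": time; "joint_pos": joint angles; "joint_vel": joint speeds; "effort": joint torques, N m; "ee_pos": TCP position; "ee_rot": TCP orientation; "contact_force": force on the tool from outside, world axes, zero at the start; "wrist_torque": the same for the moment, N m; "finger_gap": finger opening in m; "grip_force": force on a finger pad.
Only numpy, scipy, OpenCV 4.12 (cv2) and the standard library are available. Lean on these libraries where they do the work, as an engineer would, in place of code of your own. Each camera call takes 0.05 s, during which the arm holds its last target. There are 200 camera calls.

## Working session

There is one attempt and no reset: what is moved stays moved. The work goes in short steps, Python scripts to look and compute and a tool call to move; the robot and the scene stay as the last step left them, time stands still between calls to the robot, and variables do not carry over. Pictures are saved under pics/ and viewed, at most 10 in all, crops included, and the job is handed in when it is done.

Besides the shell and the picture viewer there is one more tool, called after "Emit:" as a command line: name --argument value ..., lists and objects as JSON in quotes. step_arm: Moves the arm, as the interface text tells. Shift numbers are shares of 0.5 m and turn numbers shares of pi/2 rad, none past 1 either way. Its arguments: {"type":"object","properties":{"targets":{"type":"array","items":{"type":"array"}}},"required":["targets"]}

```bash
mkdir -p pics
cat > h.py <<'E'
import numpy as np, cv2
from station import robot, eyes
from scipy.spatial.transform import Rotation as R
def q2R(q): return R.from_quat([q[1],q[2],q[3],q[0]]).as_matrix()
def pose(c,st=None):
    p=eyes.camera_params(c); K=np.array(p["K"])
    if "T_tool_cam" in p:
        st=st or robot.get_state(); T=np.eye(4); T[:3,:3]=q2R(st["ee_rot"]); T[:3,3]=st["ee_pos"]
        T=T@np.array(p["T_tool_cam"]); return K,T[:3,:3],T[:3,3]
    a=np.array(p["attitude"]); Rm=a if a.shape==(3,3) else q2R(a)
    return K,Rm,np.array(p["eye"])
def cloud(c,d,P):
    K,Rm,e=P; v,u=np.mgrid[:d.shape[0],:d.shape[1]]
    X=np.stack([(u-K[0,2])/K[0,0]*d,(v-K[1,2])/K[1,1]*d,d],-1)
    return X@Rm.T+e
def onplane(P,px,z):
    K,Rm,e=P; r=Rm@np.array([(px[0]-K[0,2])/K[0,0],(px[1]-K[1,2])/K[1,1],1]); return e+r*(z-e[2])/r[2]
def st():
    s=robot.get_state(); print({k:np.round(s[k],4).tolist() for k in("t","ee_pos","ee_rot","joint_pos","contact_force","wrist_torque","finger_gap","grip_force")}); return s
E
python3 - <<'E'
from h import *
st(); print(eyes.camera_params("top"),eyes.camera_params("wrist"))
for c in("top","side"):
    P=pose(c); im,d=eyes.get_image(c); cv2.imwrite(f"pics/{c}0.png",im[...,::-1]); np.save(f"{c}0.npy",d)
    X=cloud(c,d,P)
    for n in("leaf_24_grip","leaf_30_grip","leaf_36_grip","bat_top","bat","leaf_board","colour_jar","wash_bowl","ink_slab"):
        o=[]
        for m in eyes.mark_of(c,n)[:2]:
            u,v=np.round(m["pixel"]).astype(int); 
            z={"l":.038,"b":.016}.get(n[0],0)
            o.append((round(m["score"],2),int(u),int(v),np.round(X[min(v,419),min(u,559)],3).tolist(),np.round(onplane(P,m["pixel"],z),3).tolist()))
        print(c,n,o)
E
```

```text
{'t': 0.0, 'ee_pos': [0.1648, -0.6541, 0.2304], 'ee_rot': [-0.0002, -0.123, 0.9924, 0.0008], 'joint_pos': [-1.0359, 0.3594, 0.0111, -0.0004, -1.2241, -0.2881], 'contact_force': [-0.0997, 0.619, -1.2251], 'wrist_torque': [0.0177, -0.0095, -0.0433], 'finger_gap': 0.085, 'grip_force': 0.0}
{'K': array([[538.9611086 ,   0.        , 289.9849386 ],
       [  0.        , 538.9611086 , 207.60800297],
       [  0.        ,   0.        ,   1.        ]]), 'eye': array([ 0.42774543, -0.01980124,  1.38812059]), 'attitude': array([-0.02672253,  0.71271222, -0.70017794,  0.03283385])} {'K': array([[322.90436237,   0.        , 279.33022124],
       [  0.        , 322.90436237, 212.44103969],
       [  0.        ,   0.        ,   1.        ]]), 'T_tool_cam': array([[ 6.99615450e-04, -9.60923880e-01, -2.76811862e-01,
         7.13327231e-02],
       [ 9.99999455e-01,  4.57848518e-04,  9.38028783e-04,
         3.96420758e-04],
       [-7.74636357e-04, -2.76812367e-01,  9.60923677e-01,
        -1.42760844e-01],
       [ 0.00000000e+00,  0.00000000e+00,  0.00000000e+00,
         1.00000000e+00]])}
top le
[... 1174 characters left out ...]
[0.481, -0.261, 0.038])]
side leaf_36_grip [(0.6, 301, 141, [0.504, -0.355, 0.038], [0.502, -0.355, 0.038]), (0.57, 316, 115, [0.472, -0.5, 0.045], [0.474, -0.509, 0.038])]
side bat_top [(0.61, 226, 246, [0.631, 0.136, 0.056], [0.643, 0.11, 0.016])]
side bat [(0.55, 231, 253, [0.617, 0.143, 0.036], [0.623, 0.13, 0.016])]
side leaf_board [(0.75, 301, 166, [0.485, -0.25, 0.022], [0.484, -0.234, 0.038]), (0.39, 304, 328, [0.372, 0.728, 0.978], [0.386, 0.316, 0.038])]
side colour_jar [(0.95, 233, 336, [0.543, 0.379, 0.06], [0.555, 0.357, 0.0])]
side wash_bowl [(0.79, 167, 347, [0.703, 0.419, 0.007], [0.705, 0.416, 0.0])]
side ink_slab [(0.7, 303, 326, [0.388, 0.302, 0.018], [0.388, 0.294, 0.0])]
```

View pics/top0.png

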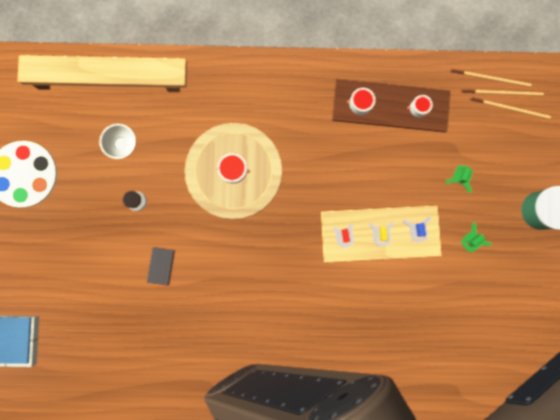

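```bash
cat > seg.py <<'E'
from h import *
def grips(im,X,x0=.38,x1=.6,y0=-.45,y1=-.1):
    hsv=cv2.cvtColor(im,cv2.COLOR_RGB2HSV).astype(int); out={}
    for n,(a,b) in {"red":(172,6),"yellow":(22,35),"blue":(100,125)}.items():
        H=hsv[...,0]; m=((H>=a)&(H<=b)) if a<b else ((H>=a)|(H<=b))
        m&=(hsv[...,1]>110)&(hsv[...,2]>50)&(X[...,0]>x0)&(X[...,0]<x1)&(X[...,1]>y0)&(X[...,1]<y1)&(X[...,2]>.05)
        m=cv2.morphologyEx(m.astype(np.uint8),cv2.MORPH_OPEN,np.ones((2,2)))
        if m.sum()<10: continue
        p=X[m>0]; (c,sz,an)=cv2.minAreaRect((p[:,:2]*1000).astype(np.float32))
        print(n,len(p),"mean",np.round(np.median(p,0),4),"rect",np.round(c,1),np.round(sz,1),round(an,1))
E
python3 - <<'E'
from seg import *
im=cv2.imread("pics/top0.png")[...,::-1].copy(); d=np.load("top0.npy"); P=pose("top"); X=cloud("top",d,P)
grips(im,X)
# box fit: top cylinder at z~.052, bat
def circ(m,n):
    c,r=cv2.minEnclosingCircle((X[m][:,:2]*1000).astype(np.float32)); print(n,m.sum(),np.round(c,1),round(r,1),np.round(np.median(X[m],0),4))
near=(abs(X[...,0]-.633)<.2)&(abs(X[...,1]-.122)<.2)
circ(near&(X[...,2]>.044)&(X[...,2]<.06)&(np.hypot(X[...,0]-.633,X[...,1]-.122)<.06),"box")
circ(near&(X[...,2]>.009)&(np.hypot(X[...,0]-.633,X[...,1]-.122)<.15),"bat")
E
```

```text
red 74 mean [ 0.4724 -0.172   0.0562] rect [ 472.6 -173.4] [30.6 19.3] 10.4
yellow 81 mean [ 0.4789 -0.266   0.056 ] rect [ 462.1 -149.4] [ 33.3 266. ] 7.7
blue 63 mean [ 0.4882 -0.3586  0.0569] rect [ 490.4 -364.1] [27.6 24.2] 5.7
box 647 [640.  118.5] 36.4 [0.6394 0.1185 0.0516]
bat 7194 [631.6 117. ] 132.0 [0.6351 0.1176 0.0159]
```

The top view shows the bat with the box at about (232,168) and its wad at (248,171). The leaf board is at (380,234), with red at (345,236), yellow at (383,233) and blue at (420,230), hollow ends pointing away from the robot. The green look-alikes are on the bench at (462,178) and (475,239). The box's top area (647 px) suggests r≈36. I'll move in for a close look.

Emit:
step_arm --targets '[[[0.06,0.07,-0.016],-0.016,0],[[0.06,0.07,-0.016],-0.016,0],[[0.06,0.07,-0.016],-0.016,0],[[0.06,0.07,-0.016],-0.016,0],[[0.06,0.07,-0.016],-0.016,0]]'

```text
t: 1.5
ee_pos: [0.3158, -0.4782, 0.1913]
ee_rot: [0.0, -0.06, 0.998, -0.0]
contact_force: [0.6, -1.3, -0.0]
finger_gap: 0.0427
grip_force: 0.0
```

Emit:
step_arm --targets '[[[0.06,0.07,-0.016],-0.016,0],[[0.06,0.07,-0.016],-0.016,0],[[0.06,0.07,-0.016],-0.016,0],[[0.06,0.07,-0.016],-0.016,0],[[0,0,0],0,0]]'

```text
t: 2.0
ee_pos: [0.4375, -0.3361, 0.1586]
ee_rot: [-0.0, -0.012, 1.0, 0.0]
contact_force: [-0.1, -0.4, 1.1]
finger_gap: 0.0429
grip_force: 0.0
```

Run:
```python
from seg import *
s=st(); P=pose("wrist",s); im,d=eyes.get_image("wrist"); cv2.imwrite("pics/w1.png",im[...,::-1]); np.save("w1.npy",d)
X=cloud("wrist",d,P); grips(im,X)
for n in("leaf_24_grip","leaf_30_grip","leaf_36_grip","leaf_36_crown","leaf_30_crown","leaf_24_crown"):
    print(n,[(round(m["score"],2),np.round(m["pixel"]),np.round(onplane(P,m["pixel"],.038 if "grip" in n else .012),4)) for m in eyes.mark_of("wrist",n)[:2]])
```

```text
{'t': 2.0, 'ee_pos': [0.4375, -0.3361, 0.1586], 'ee_rot': [-0.0001, -0.0122, 0.9999, 0.0002], 'joint_pos': [-0.3002, 0.2176, -0.3629, -0.0005, -0.9906, -1.2459], 'contact_force': [-0.1486, -0.3576, 1.0961], 'wrist_torque': [0.0153, 0.054, 0.0124], 'finger_gap': 0.0429, 'grip_force': 0.0}
red 805 mean [ 0.4723 -0.1719  0.0579] rect [ 431.1 -226.5] [255.8  30. ] 53.0
yellow 613 mean [ 0.4751 -0.2642  0.058 ] rect [ 439.9 -285.4] [180.7  22.8] 33.3
blue 667 mean [ 0.4894 -0.3577  0.0579] rect [ 449.7 -354.3] [ 19.  169.3] 85.2
leaf_24_grip [(0.59, array([464., 252.]), array([ 0.4741, -0.172 ,  0.038 ]))]
leaf_30_grip [(0.64, array([357., 253.]), array([ 0.477 , -0.2665,  0.038 ]))]
leaf_36_grip [(0.93, array([ 94., 232.]), array([ 0.4633, -0.4947,  0.038 ])), (0.7, array([139., 380.]), array([ 0.6192, -0.4709,  0.038 ]))]
leaf_36_crown []
leaf_30_crown []
leaf_24_crown [(0.5, array([351., 245.]), array([ 0.4803, -0.266 ,  0.012 ]))]
```

View pics/w1.png

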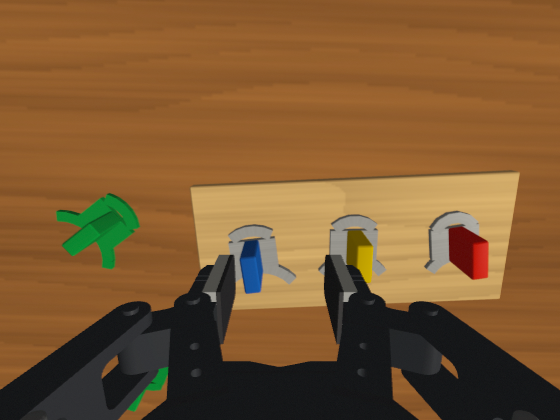

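The wrist view (far is down in the image) shows blue at (252,265), yellow at (362,255) and red at (468,252). Hollow ends point down, i.e. +x. Next I need clean yaw and centre estimates from the top faces.

```bash
cat > face.py <<'E'
from h import *
def faces(im,X,zmin=.0555,zmax=.061):
    hsv=cv2.cvtColor(im,cv2.COLOR_RGB2HSV).astype(int);H=hsv[...,0]
    for n,m in {"red":(H<8)|(H>172),"yellow":(H>20)&(H<36),"blue":(H>100)&(H<128)}.items():
        m=m&(hsv[...,1]>110)&(hsv[...,2]>40)&(X[...,2]>zmin)&(X[...,2]<zmax)
        k,l,s,c=cv2.connectedComponentsWithStats(m.astype(np.uint8),connectivity=4)
        if k<2: continue
        i=1+s[1:,4].argmax(); p=X[l==i]
        (c,sz,an)=cv2.minAreaRect((p[:,:2]*1000).astype(np.float32))
        w,V=np.linalg.eigh(np.cov(p[:,:2].T)); v=V[:,1]*np.sign(V[0,1])
        print(n,s[i,4],"rect",np.round(c,1),np.round(sz,1),round(an,1),"pca yaw",round(np.degrees(np.arctan2(v[1],v[0])),1),"z",round(np.median(p[:,2]),4))
E
python3 - <<'E'
from face import *
im=cv2.imread("pics/w1.png")[...,::-1].copy(); d=np.load("w1.npy"); X=cloud("wrist",d,pose("wrist"))
faces(im,X)
# steel plates z .014-.021, grey
hsv=cv2.cvtColor(im,cv2.COLOR_RGB2HSV)
m=(hsv[...,1]<50)&(X[...,2]>.013)&(X[...,2]<.023)&(X[...,0]>.4)
k,l,s,c=cv2.connectedComponentsWithStats(m.astype(np.uint8))
for i in range(1,k):
    if s[i,4]>150:
        p=X[l==i]; print(s[i,:5],np.round(p.min(0),3),np.round(p.max(0),3))
E
```

```text
red 667 rect [ 470.6 -175.5] [33.3 13.9] 11.8 pca yaw 10.3 z 0.0589
yellow 534 rect [ 475.9 -269.8] [33.7 13.5] 3.2 pca yaw 10.9 z 0.059
blue 616 rect [ 487.4 -363.4] [33.2 14.4] 7.7 pca yaw 7.8 z 0.0589
[ 425  211   54   62 1399] [ 0.441 -0.199  0.013] [ 0.501 -0.155  0.021]
[ 330  215   56   61 1269] [ 0.446 -0.292  0.013] [ 0.505 -0.237  0.021]
[ 229  225   67   59 1590] [ 0.458 -0.387  0.013] [ 0.516 -0.323  0.023]
```

Emit:
step_arm --targets '[[[0.049,-0.027,0],0.035,0],[[0.049,-0.027,0],0.035,0],[[0,0,-0.09],0,0],[[0,0,-0.07],0,0],[[0,0,0],0,0]]'

```text
t: 2.85
ee_pos: [0.48, -0.3659, 0.0746]
ee_rot: [-0.004, -0.064, 0.998, 0.002]
contact_force: [-1.1, 0.5, -0.6]
finger_gap: 0.0423
grip_force: 0.0
```

Run:
```python
from face import *
s=st(); P=pose("wrist",s); im,d=eyes.get_image("wrist"); cv2.imwrite("pics/w2.png",im[...,::-1])
faces(im,cloud("wrist",d,P))
```

```text
{'t': 2.85, 'ee_pos': [0.48, -0.3659, 0.0746], 'ee_rot': [-0.0038, -0.0639, 0.9979, 0.0022], 'joint_pos': [-0.3287, 0.3899, -0.3344, -0.0015, -0.8553, -1.1132], 'contact_force': [-1.1134, 0.4714, -0.6323], 'wrist_torque': [-0.0181, 0.1253, 0.0271], 'finger_gap': 0.0423, 'grip_force': 0.0}
yellow 1484 rect [ 479.2 -265.3] [34.  14.7] 2.9 pca yaw 2.5 z 0.0581
blue 1377 rect [ 491.1 -359. ] [34.  13.6] 7.2 pca yaw 8.3 z 0.058
```

Run:
```python
from face import *
s=st(); P=pose("wrist",s); im,d=eyes.get_image("wrist"); cv2.imwrite("pics/w2.png",im[...,::-1])
faces(im,cloud("wrist",d,P)); st()
```

```text
{'t': 2.9, 'ee_pos': [0.4818, -0.3668, 0.0776], 'ee_rot': [-0.0023, -0.0645, 0.9979, 0.0009], 'joint_pos': [-0.3284, 0.3871, -0.331, 0.0, -0.8577, -1.1133], 'contact_force': [0.7146, -0.6543, 0.7558], 'wrist_torque': [-0.0012, -0.0175, 0.0134], 'finger_gap': 0.0424, 'grip_force': 0.0}
yellow 1459 rect [ 479.1 -265.2] [34. 15.] 2.5 pca yaw 2.7 z 0.058
blue 1339 rect [ 491.2 -359. ] [34.  13.2] 8.7 pca yaw 8.8 z 0.058
{'t': 2.95, 'ee_pos': [0.4834, -0.3674, 0.0797], 'ee_rot': [-0.0006, -0.0649, 0.9979, -0.0001], 'joint_pos': [-0.3281, 0.3849, -0.3288, 0.0008, -0.8582, -1.1133], 'contact_force': [0.0059, 0.3317, 0.2023], 'wrist_torque': [-0.0205, -0.0898, 0.0185], 'finger_gap': 0.0426, 'grip_force': 0.0}
```

View pics/w2.png

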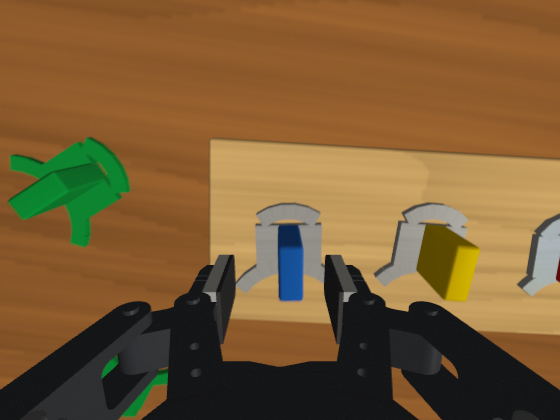

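The blue grip's top is at (290,262) and the mid-finger line at column 280, so I shift a few mm in +y and +x, descend and close.

Emit:
step_arm --targets '[[[0.012,0.015,0],0.01,0],[[0,0,-0.052],0,0],[[0,0,-0.052],0,0],[[0,0,0],0,0],[[0,0,0],0,0]]'

```text
t: 3.45
ee_pos: [0.491, -0.3592, 0.0291]
ee_rot: [0.001, -0.074, 0.997, -0.001]
contact_force: [1.1, -0.3, 0.7]
finger_gap: 0.0425
grip_force: 0.0
```

Emit:
step_arm --targets '[[[0,0,0],0,1],[[0,0,0],0,1],[[0,0,0],0,1],[[0,0,0],0,1],[[0,0,0],0,1]]'

```text
t: 3.95
ee_pos: [0.4912, -0.3596, 0.0293]
ee_rot: [0.001, -0.073, 0.997, -0.001]
contact_force: [0.0, 1.4, 7.1]
finger_gap: 0.0131
grip_force: 59.7
```

Emit:
step_arm --targets '[[[0,0,0.08],0,1],[[0,0,0.08],0,1],[[0,0,0.08],0,1],[[0,0,0],0,1],[[0,0,0],0,1]]'

```text
t: 4.45
ee_pos: [0.4904, -0.3592, 0.1491]
ee_rot: [0.002, -0.073, 0.997, -0.001]
contact_force: [-0.8, -0.1, -1.1]
finger_gap: 0.013
grip_force: 58.7
```

Run:
```python
from face import *
s=st(); P=pose("wrist",s); im,d=eyes.get_image("wrist"); cv2.imwrite("pics/w3.png",im[...,::-1]); np.save("w3.npy",d)
X=cloud("wrist",d,P); T=(X-s["ee_pos"])@q2R(s["ee_rot"]) # tool coords
hsv=cv2.cvtColor(im,cv2.COLOR_RGB2HSV).astype(int)
m=(hsv[...,0]>100)&(hsv[...,0]<128)&(hsv[...,1]>110)&(abs(T[...,1])<.03)&(abs(T[...,0])<.04)
p=T[m]; print(m.sum(), np.round(p.min(0),4),np.round(p.max(0),4),np.round(np.percentile(p[:,2],[5,10,50]),4))
st()
```

```text
{'t': 4.45, 'ee_pos': [0.4904, -0.3592, 0.1491], 'ee_rot': [0.0016, -0.073, 0.9973, -0.0005], 'joint_pos': [-0.3112, 0.3118, -0.2551, -0.0003, -1.0004, -1.1133], 'contact_force': [-0.7853, -0.0637, -1.105], 'wrist_torque': [0.0071, 0.0915, 0.0201], 'finger_gap': 0.013, 'grip_force': 58.6755}
3450 [-0.0178 -0.0069 -0.0336] [0.017  0.008  0.0091] [-0.0296 -0.0294 -0.0284]
{'t': 4.5, 'ee_pos': [0.4896, -0.3588, 0.1476], 'ee_rot': [0.0004, -0.0729, 0.9973, 0.0001], 'joint_pos': [-0.3112, 0.3134, -0.2566, -0.0005, -1.0002, -1.1133], 'contact_force': [1.0203, -0.0335, -1.3295], 'wrist_torque': [0.0263, 0.0758, 0.0055], 'finger_gap': 0.0134, 'grip_force': 58.6756}
```

View pics/w3.png

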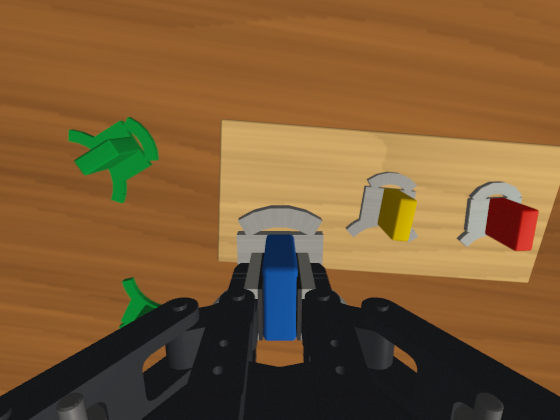

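The blue leaf is well centred in the pads. I'll stop beside the box to measure it.

Emit:
step_arm --targets '[[[0.036,0.084,0],0,1],[[0.036,0.084,0],0,1],[[0.036,0.084,0],0,1],[[0.036,0.084,0],0,1],[[0.036,0.084,0],0,1]]'

```text
t: 5.0
ee_pos: [0.5794, -0.1473, 0.1458]
ee_rot: [-0.001, -0.073, 0.997, 0.0]
contact_force: [0.9, -0.4, -1.1]
finger_gap: 0.013
grip_force: 58.7
```

Emit:
step_arm --targets '[[[0.036,0.084,0],0,1],[[0.036,0.084,0],0,1],[[0.036,0.084,0],0,1],[[0.036,0.084,0],0,1],[[0,0,0],0,1]]'

```text
t: 5.5
ee_pos: [0.653, 0.0235, 0.1451]
ee_rot: [-0.001, -0.075, 0.997, -0.0]
contact_force: [-0.1, -1.5, -0.9]
finger_gap: 0.0132
grip_force: 58.8
```

Run:
```python
from face import *
from scipy.optimize import least_squares
eyes.get_image("top"); eyes.get_image("top")
s=st(); P=pose("wrist",s); im,d=eyes.get_image("wrist"); cv2.imwrite("pics/w4.png",im[...,::-1]); np.save("w4.npy",d)
X=cloud("wrist",d,P); r=np.hypot(X[...,0]-.638,X[...,1]-.119)
m=(X[...,2]>.047)&(X[...,2]<.058)&(r<.05)
k,l,ss,c=cv2.connectedComponentsWithStats(m.astype(np.uint8)); i=1+ss[1:,4].argmax(); p=X[l==i]
c,rr=cv2.minEnclosingCircle((p[:,:2]*1000).astype(np.float32)); print("top encl",ss[i,4],np.round(c,1),round(rr,1),np.round(np.median(p,0),4))
for lo,hi in((.02,.03),(.03,.04),(.035,.047)):
    q=X[(X[...,2]>lo)&(X[...,2]<hi)&(r<.05)&(r>.02)][:,:2]
    f=least_squares(lambda a:np.hypot(q[:,0]-a[0],q[:,1]-a[1])-a[2],[.638,.119,.03],loss="soft_l1",f_scale=.001); print("side",len(q),np.round(f.x,4))
q=X[(X[...,2]>.01)&(r<.13)]; z=q[(q[:,2]<.022)]; print("bat z",np.median(z[:,2]))
```

```text
{'t': 5.6, 'ee_pos': [0.6511, 0.0201, 0.1452], 'ee_rot': [-0.0017, -0.074, 0.9973, -0.0003], 'joint_pos': [0.3295, 0.3851, -0.1536, -0.0004, -1.0356, -1.7519], 'contact_force': [-0.1952, -0.1071, -1.4487], 'wrist_torque': [-0.0279, 0.0373, -0.0131], 'finger_gap': 0.0132, 'grip_force': 58.8061}
top encl 6822 [638.6 117.8] 36.5 [0.6365 0.1166 0.0527]
side 348 [0.6386 0.1173 0.0357]
side 308 [0.6385 0.1179 0.0358]
side 368 [0.6385 0.1179 0.0358]
bat z 0.016548127093711618
```

View pics/w4.png

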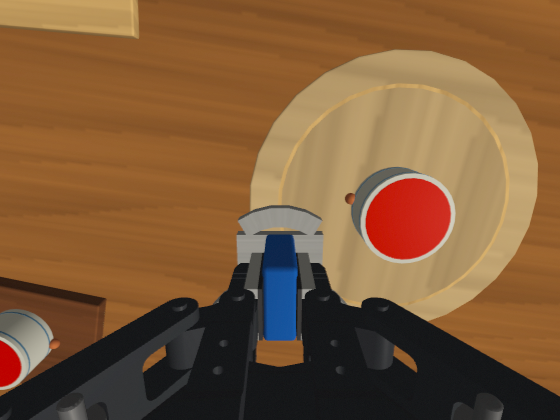

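The box radius measures 35.8 mm, so the 36 (blue) leaf fits. A wad shows at (350,198) on the right (-y) side. I'll check its bearing against the horns.

Run:
```python
from face import *
im=cv2.imread("pics/w4.png")[...,::-1].copy(); d=np.load("w4.npy"); s=robot.get_state(); X=cloud("wrist",d,pose("wrist",s))
sub=np.zeros(d.shape,bool); sub[188:210,340:356]=1
hsv=cv2.cvtColor(im,cv2.COLOR_RGB2HSV).astype(int); m=sub&(hsv[...,1]>130)
p=X[m]; c=np.array([.6385,.1178]); v=p[:,:2]-c
print(m.sum(),np.round(np.median(p,0),4),"ang",np.percentile(np.degrees(np.arctan2(v[:,1],v[:,0])),[2,50,98]),"r",np.percentile(np.hypot(*v.T),[2,50,98]),"z",np.percentile(p[:,2],[2,98]))
# yaw of held grip in tool frame
Rt=q2R(s["ee_rot"]); f=-Rt[:,0]; print("tool fwd yaw",np.degrees(np.arctan2(f[1],f[0])))
T=(X-s["ee_pos"])@Rt
b=(hsv[...,0]>100)&(hsv[...,0]<128)&(hsv[...,1]>110)&(abs(T[...,1])<.012)&(abs(T[...,0])<.03)&(T[...,2]<-.0265)&(T[...,2]>-.031)
q=T[b]; print(cv2.minAreaRect((q[:,:2]*1000).astype(np.float32)),np.median(q[:,2]))
```

```text
91 [0.6343 0.0774 0.0219] ang [-101.58047135  -95.97209607  -88.87248181] r [0.03750946 0.04067341 0.04365083] z [0.01734616 0.02408862]
tool fwd yaw 8.419389402035637
((-0.3869056701660156, 0.5083227157592773), (13.86131477355957, 34.912506103515625), 89.9457015991211) -0.028694222036962733
```

Emit:
step_arm --targets '[[[-0.066,0.065,0],-0.031,1],[[-0.066,0.065,0],-0.031,1],[[-0.066,0.065,0],-0.031,1],[[0,0,-0.09],0,1],[[0,0,-0.09],0,1]]'

```text
t: 6.15
ee_pos: [0.5529, 0.1169, 0.0582]
ee_rot: [0.002, -0.001, 1.0, 0.001]
contact_force: [0.3, -0.3, -1.2]
finger_gap: 0.0132
grip_force: 59.0
```

Emit:
step_arm --targets '[[[0,0,0],0,1],[[0,0,0],0,1],[[0,0,0],0,1],[[0,0,0],0,1],[[0,0,0],0,1]]'

```text
t: 6.65
ee_pos: [0.5538, 0.1166, 0.0589]
ee_rot: [0.001, 0.0, 1.0, 0.001]
contact_force: [0.6, 0.3, -0.6]
finger_gap: 0.0127
grip_force: 58.9
```

Run:
```python
from face import *
s=st(); Rt=q2R(s["ee_rot"]); f=-Rt[:,0]; print("yaw",np.degrees(np.arctan2(f[1],f[0])))
F=[]
for i in range(5):
    eyes.get_image("side"); q=robot.get_state(); F.append(np.r_[q["ee_pos"],q["contact_force"],q["wrist_torque"]])
print(np.round(F,4))
```

```text
{'t': 6.65, 'ee_pos': [0.5538, 0.1166, 0.0589], 'ee_rot': [0.0012, 0.0002, 1.0, 0.0006], 'joint_pos': [0.5533, 0.3517, -0.4447, 0.0002, -0.7717, -2.1246], 'contact_force': [0.6171, 0.2927, -0.5504], 'wrist_torque': [-0.0365, 0.0571, -0.0331], 'finger_gap': 0.0127, 'grip_force': 58.8963}
yaw -0.017632908047854404
[[ 0.5536  0.1166  0.0586  0.0965  0.4737 -1.1181 -0.0132  0.0687  0.0391]
 [ 0.5534  0.1166  0.0583  0.3119  0.365  -1.433  -0.023   0.0299  0.0438]
 [ 0.5532  0.1165  0.058  -0.4056 -0.0527 -0.473   0.0422 -0.0163 -0.0411]
 [ 0.5531  0.1165  0.0578  0.6475  0.0764 -0.5975  0.0273  0.0105 -0.0051]
 [ 0.553   0.1165  0.0576 -0.2877 -0.2554 -0.7578  0.0383  0.0392 -0.0087]]
```

Emit:
step_arm --targets '[[[0,0.002,-0.041],0,1],[[0.023,0,0],0,1],[[0.023,0,0],0,1],[[0,0,0],0,1],[[0,0,0],0,1]]'

```text
t: 7.4
ee_pos: [0.5767, 0.1175, 0.0372]
ee_rot: [0.0, 0.0, 1.0, 0.0]
contact_force: [-0.3, 0.8, -0.3]
finger_gap: 0.0129
grip_force: 58.9
```

Run:
```python
from face import *
P=pose("side"); im,d=eyes.get_image("side")
for i in range(3): eyes.get_image("wrist")
im,d=eyes.get_image("side"); s=st()
cv2.imwrite("pics/s5.png",cv2.resize(im[180:310,150:320,::-1],None,fx=4,fy=4,interpolation=cv2.INTER_CUBIC))
```

```text
{'t': 7.65, 'ee_pos': [0.5758, 0.1175, 0.0371], 'ee_rot': [0.0001, -0.0001, 1.0, 0.0001], 'joint_pos': [0.5337, 0.4107, -0.4126, -0.0, -0.7473, -2.1043], 'contact_force': [0.2777, 0.4437, 0.122], 'wrist_torque': [0.0149, 0.0449, 0.0197], 'finger_gap': 0.0128, 'grip_force': 58.8954}
```

View pics/s5.png

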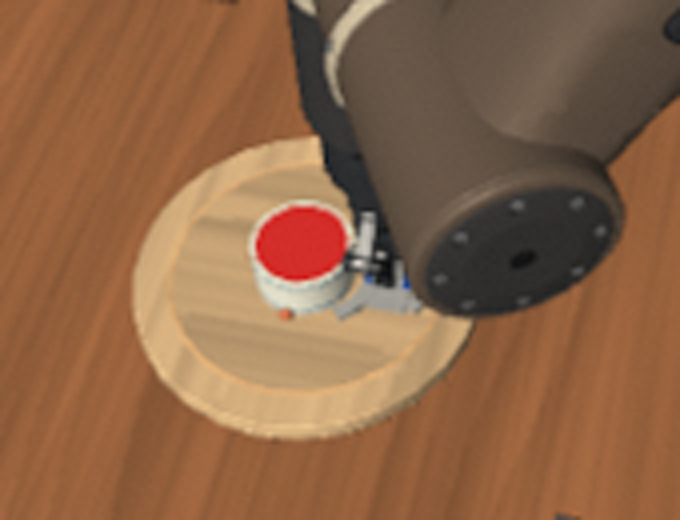

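The side crop shows the leaf level in front of the box, one horn at (350,310), about 8 mm short of the wall. I'll creep in.

Emit:
step_arm --targets '[[[0.006,0,0],0,1],[[0.004,0,0],0,1],[[0.002,0,0],0,1],[[0,0,0],0,1],[[0,0,0],0,1]]'

```text
t: 8.15
ee_pos: [0.5818, 0.1174, 0.0367]
ee_rot: [-0.0, -0.0, 1.0, -0.0]
contact_force: [-0.1, 0.8, -0.7]
finger_gap: 0.013
grip_force: 58.9
```

Emit:
step_arm --targets '[[[0.001,0,0],0,1],[[0,0,0],0,1],[[0.001,0,0],0,1],[[0,0,0],0,1],[[0,0,0],0,1]]'

```text
t: 8.65
ee_pos: [0.5829, 0.1175, 0.0368]
ee_rot: [0.0, -0.0, 1.0, 0.0]
contact_force: [-0.4, -0.3, 0.2]
finger_gap: 0.0129
grip_force: 58.9
```

Emit:
step_arm --targets '[[[0.001,0,0],0,1],[[0,0,0],0,1],[[0.0005,0,0],0,1],[[0,0,0],0,1],[[0,0,0],0,1]]'

```text
t: 9.15
ee_pos: [0.5836, 0.1175, 0.0368]
ee_rot: [-0.0, -0.0, 1.0, -0.0]
contact_force: [0.3, 0.0, -0.2]
finger_gap: 0.0132
grip_force: 58.9
```

Emit:
step_arm --targets '[[[0.0005,0,0],0,1],[[0,0,0],0,1],[[0.0005,0,0],0,1],[[0,0,0],0,1],[[0,0,0],0,1]]'

```text
t: 9.65
ee_pos: [0.5841, 0.1175, 0.0368]
ee_rot: [-0.0, -0.0, 1.0, 0.0]
contact_force: [0.2, 0.1, -0.8]
finger_gap: 0.0129
grip_force: 58.9
```

Emit:
step_arm --targets '[[[0.0005,0,0],0,1],[[0,0,0],0,1],[[0.0005,0,0],0,1],[[0,0,0],0,1],[[0,0,0],0,1]]'

```text
t: 10.15
ee_pos: [0.5842, 0.1174, 0.0367]
ee_rot: [-0.0, -0.0, 1.0, -0.0]
contact_force: [-3.9, 1.4, 1.8]
finger_gap: 0.0129
grip_force: 59.2
```

Contact. I'll average the force and moment to see whether it's seated evenly.

```bash
cat > avg.py <<'E'
from face import *
F=[]
for i in range(6):
    eyes.get_image("side"); q=robot.get_state(); F.append(np.r_[q["ee_pos"]*1000 if isinstance(q["ee_pos"],np.ndarray) else np.array(q["ee_pos"])*1000,q["contact_force"],q["wrist_torque"]])
F=np.array(F); print(np.round(F.mean(0),3)); print(np.round(F[:,3:6],1).tolist(), robot.get_state()["t"])
print(np.round(F[:,6:].mean(0),3), robot.get_state()["ee_rot"])
E
python3 avg.py
```

```text
[ 5.84228e+02  1.17411e+02  3.67410e+01 -4.43000e+00  1.17400e+00
  1.83500e+00  5.20000e-01  1.63700e+00  6.30000e-02]
[[-3.2, 1.9, 1.7], [-4.2, 0.3, 1.1], [-4.4, 1.1, 1.8], [-5.2, 1.2, 1.8], [-4.7, 1.8, 2.4], [-4.9, 0.8, 2.1]] 10.45
[0.52  1.637 0.063] [-3.24151596e-04 -5.20060682e-05  9.99999943e-01 -7.52694458e-05]
```

Emit:
step_arm --targets '[[[-0.001,0,0],0,1],[[0,0.0008,0],0,1],[[0.001,0,0],0,1],[[0.0003,0,0],0,1],[[0,0,0],0,1]]'

```text
t: 10.95
ee_pos: [0.5842, 0.1176, 0.0367]
ee_rot: [-0.001, 0.0, 1.0, -0.0]
contact_force: [-5.1, -0.4, 2.2]
finger_gap: 0.013
grip_force: 59.3
```

```bash
python3 avg.py
```

```text
[ 5.84253e+02  1.17551e+02  3.66880e+01 -4.79200e+00 -7.77000e-01
  2.34600e+00 -2.42000e-01  1.88600e+00 -4.20000e-02]
[[-4.7, -0.7, 3.3], [-4.9, -0.7, 1.4], [-5.4, -0.4, 2.4], [-4.8, -0.3, 2.3], [-4.6, -1.8, 2.3], [-4.2, -0.9, 2.4]] 11.25
[-0.242  1.886 -0.042] [-5.20365238e-04  4.55832988e-05  9.99999839e-01 -2.23303274e-04]
```

Fy has changed sign with only 0.14 mm of side travel, so the leaf is held between both horns: it's home. I'll centre it, hold, then lower.

Emit:
step_arm --targets '[[[0.0002,-0.0003,0],0,1],[[0,0,0],0,1],[[0,0,0],0,1],[[0,0,0],0,1],[[0,0,0],0,1]]'

```text
t: 11.75
ee_pos: [0.5843, 0.1175, 0.0367]
ee_rot: [-0.001, 0.0, 1.0, -0.0]
contact_force: [-5.4, -0.5, 2.7]
finger_gap: 0.0128
grip_force: 59.4
```

```bash
python3 avg.py; python3 avg.py
```

```text
[ 5.84262e+02  1.17522e+02  3.66800e+01 -5.54100e+00 -1.06000e-01
  2.40500e+00  2.20000e-02  2.08800e+00 -2.90000e-02]
[[-5.4, -0.3, 3.1], [-5.9, -0.1, 2.7], [-5.9, -1.1, 1.9], [-5.4, -0.3, 1.8], [-5.5, 0.7, 2.0], [-5.1, 0.4, 2.9]] 12.05
[ 0.022  2.088 -0.029] [-5.69298538e-04  2.47677448e-05  9.99999822e-01 -1.74050737e-04]
[ 5.84262e+02  1.17526e+02  3.66820e+01 -5.58400e+00  1.04000e-01
  2.41600e+00  5.30000e-02  2.09900e+00 -3.70000e-02]
[[-5.4, -0.2, 2.4], [-5.2, -0.4, 1.8], [-6.2, 0.5, 2.4], [-6.4, 0.7, 2.3], [-5.1, -0.2, 2.6], [-5.2, 0.2, 2.8]] 12.35
[ 0.053  2.099 -0.037] [-5.52520644e-04  1.58892196e-05  9.99999833e-01 -1.67358590e-04]
```

Balanced at 5.5 N for over a second. Lowering about 2.5 mm first.

Emit:
step_arm --targets '[[[0,0,-0.0015],0,1],[[0,0,-0.0015],0,1],[[0,0,-0.0015],0,1],[[0,0,0],0,1],[[0,0,0],0,1]]'

```text
t: 12.85
ee_pos: [0.5843, 0.1175, 0.0344]
ee_rot: [-0.001, 0.0, 1.0, -0.0]
contact_force: [-5.8, -0.0, 2.7]
finger_gap: 0.0131
grip_force: 59.3
```

```bash
python3 avg.py
```

```text
[ 5.84254e+02  1.17489e+02  3.43620e+01 -5.34900e+00  1.93000e-01
  1.89000e+00  2.80000e-02  2.01300e+00  9.00000e-03]
[[-4.6, 0.2, 1.4], [-4.9, 0.5, 2.8], [-5.9, 0.5, 1.3], [-5.8, -0.1, 2.4], [-6.2, 0.5, 1.8], [-4.8, -0.4, 1.7]] 13.15
[0.028 2.013 0.009] [-5.56607017e-04  1.41310187e-05  9.99999830e-01 -1.75333855e-04]
```

Another mm, checking for bat contact.

Emit:
step_arm --targets '[[[0,0,-0.001],0,1],[[0,0,0],0,1],[[0,0,-0.001],0,1],[[0,0,0],0,1],[[0,0,0],0,1]]'

```text
t: 13.65
ee_pos: [0.5842, 0.1175, 0.0334]
ee_rot: [-0.001, -0.0, 1.0, -0.0]
contact_force: [-5.4, -0.2, 2.8]
finger_gap: 0.0126
grip_force: 59.5
```

```bash
python3 avg.py
```

```text
[ 5.84239e+02  1.17488e+02  3.34550e+01 -5.55900e+00 -3.00000e-02
  3.01400e+00  0.00000e+00  2.10300e+00  4.00000e-03]
[[-5.4, 0.4, 2.4], [-5.7, 0.0, 2.5], [-5.6, 0.0, 3.2], [-6.0, 0.1, 3.8], [-5.2, 0.1, 3.1], [-5.5, -0.8, 3.1]] 13.95
[0.    2.103 0.004] [-5.60691544e-04 -1.37331336e-05  9.99999823e-01 -1.97016834e-04]
```

Emit:
step_arm --targets '[[[0,0,-0.0006],0,1],[[0,0,0],0,1],[[0,0,-0.0004],0,1],[[0,0,0],0,1],[[0,0,0],0,1]]'

```text
t: 14.45
ee_pos: [0.5842, 0.1175, 0.0334]
ee_rot: [-0.001, -0.0, 1.0, -0.0]
contact_force: [-7.5, 0.1, 6.9]
finger_gap: 0.013
grip_force: 60.0
```

```bash
python3 avg.py
```

```text
[ 5.84224e+02  1.17494e+02  3.34020e+01 -7.35700e+00 -1.74000e-01
  7.16900e+00 -8.00000e-03  2.71300e+00 -1.80000e-02]
[[-7.5, -0.9, 7.6], [-7.3, 0.3, 6.9], [-7.2, -0.4, 6.8], [-6.6, -0.4, 6.8], [-7.7, 1.0, 7.6], [-7.8, -0.7, 7.3]] 14.75
[-0.008  2.713 -0.018] [-4.90158071e-04 -8.70987042e-05  9.99999857e-01 -1.94020762e-04]
```

On the bat. I'll ease the push a little and let go.

Emit:
step_arm --targets '[[[-0.0008,0,0.0008],0,1],[[0,0,0],0,1],[[0,0,0],0,0.3],[[0,0,0],0,0.1],[[0,0,0],0,0]]'

```text
t: 15.25
ee_pos: [0.5854, 0.1181, 0.0337]
ee_rot: [0.001, -0.0, 1.0, 0.0]
contact_force: [-0.5, 0.9, 0.1]
finger_gap: 0.0429
grip_force: 0.0
```

Emit:
step_arm --targets '[[[0,0,0],0,0],[[0,0,0],0,0],[[0,0,0.04],0,0],[[0,0,0.08],0,0],[[0,0,0.08],0,0]]'

```text
t: 15.75
ee_pos: [0.584, 0.1174, 0.134]
ee_rot: [-0.001, -0.0, 1.0, -0.001]
contact_force: [0.9, -0.1, -0.1]
finger_gap: 0.0429
grip_force: 0.0
```

Emit:
step_arm --targets '[[[0,-0.08,0],0,0],[[0.04,-0.08,0],0,0],[[0.06,-0.04,0],0,0],[[0.04,0,0],0,0],[[0,0,0],0,0]]'

```text
t: 16.25
ee_pos: [0.6565, 0.0167, 0.133]
ee_rot: [0.0, 0.001, 1.0, -0.0]
contact_force: [-0.1, -0.2, 0.7]
finger_gap: 0.0426
grip_force: 0.0
```

Run:
```python
from face import *
eyes.get_image("top");eyes.get_image("top");eyes.get_image("top")
s=st(); P=pose("wrist",s); im,d=eyes.get_image("wrist"); cv2.imwrite("pics/w6.png",im[...,::-1]); np.save("w6.npy",d)
X=cloud("wrist",d,P); faces(im,X,.055,.068)
```

```text
{'t': 16.4, 'ee_pos': [0.6539, 0.0177, 0.133], 'ee_rot': [-0.0004, -0.0, 1.0, -0.0], 'joint_pos': [0.3246, 0.3983, -0.1633, -0.0003, -1.0099, -1.8952], 'contact_force': [-0.5042, 1.0104, 0.2792], 'wrist_torque': [0.045, 0.0853, -0.0203], 'finger_gap': 0.0427, 'grip_force': 0.0}
red 1 rect [626.7 116.5] [0. 0.] 0.0 pca yaw nan z 0.0552
blue 1320 rect [584.7 117.2] [14.3 33.5] 89.3 pca yaw 0.1 z 0.0619face.py:10: RuntimeWarning: Degrees of freedom <= 0 for slice
  w,V=np.linalg.eigh(np.cov(p[:,:2].T)); v=V[:,1]*np.sign(V[0,1])
  c *= np.true_divide(1, fact)
  c *= np.true_divide(1, fact)
```

View pics/w6.png

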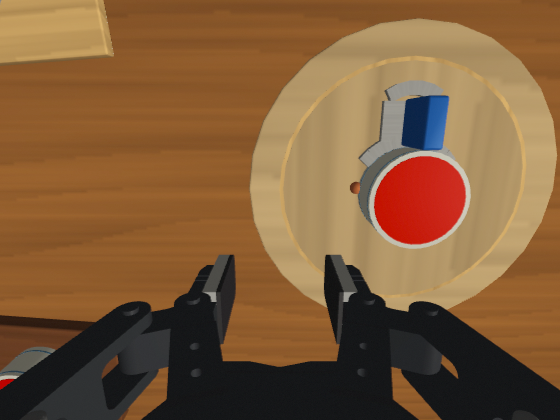

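The picture shows the blue leaf lying flat on the bat with its horn at (368,158) hugging the box. The measured grip is at (584.7, 117.2) mm, matching the seated pose.

```bash
python3 -c "
from station import robot
print(robot.sign_off())"
```

```text
the job is handed in; nothing more can be done
None
```

The 36 mm (blue) leaf fits the box: I held it home at about 5.5 N for over a second, lowered it on to the bat still hugging the box and let go. I never touched the 24 and 30 mm leaves on the leaf board, since the camera gave the box radius as 35.8 mm and I tried no other leaf. The job is handed in.

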